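# Size a pipe piece in the ring gauge

### The job

Check the size of the short blue pipe piece in the ring gauge: pick it up, pass it upright down through the rings, which get smaller from top to bottom, and keep hold of it until it has come down to the ring that stops it. Then let go, so that it stands on that ring upright by itself. Leave the other two standing pipe pieces, the black one and the grey one, standing where they are.

Things in the scene. Friction and masses are not known exactly. Their poses are not given: they have to be found in the camera images.
- blue_pipe: The piece to be sized: a plain blue plastic pipe, outside diameter 32 mm, wall 4.5 mm, 160 mm long, about 60 g, standing upright on the bench. Origin: centre of its lower end; z runs up along its axis. Grip it near its upper end, so that the fingers stay above the gauge.
- stop_ring (a point): Centre of the upper face of the red ring, lowest of a fixed gauge of 3 level rings on one vertical axis, each 8 mm thick, 95 mm outside. Upper faces above this point: yellow 80 mm (hole 75), green 40 mm (hole 55), red 0 (hole 24: stops the blue pipe). z up; bench 40 mm below. Two thin posts 58 mm off the axis along this point's y and -y, tops 84 mm above it; base plate 130 x 150 mm.
- black_pipe: Not to be moved: a black pipe piece with yellow stripes, outside diameter 63 mm, 120 mm long, standing upright on the bench. Origin: centre of its lower end; z up.
- grey_pipe: Not to be moved: a grey pipe piece, outside diameter 32 mm, 120 mm long, standing upright on the bench. Origin: centre of its lower end; z up.

How it is judged:
By the outcome, as a careful person would: the job done as asked, in the order asked, and still so for the second after the job is handed in, with the robot touching nothing.
It also fails if it takes over 34 s, if anything falls off the work surface, if the arm or the gripper's body presses on something with over 40 N, if the wrist force passes 120 N, or if a joint passes its speed limit or range.

### The arm

A 6-joint arm with a two-finger parallel gripper is mounted at the origin on the work surface. World frame = base frame: x ahead of the robot, y to its left, z up, the work surface at z = 0. Lengths are in mm, angles in rad, forces in N, time in s.
With the tool pointing down it reaches from about 400 to 825 mm from the base axis. Payload 7 kg.
Tool frame: the origin (TCP) lies at the very end of the fingers, on their centre line; the grasp point (between the pads) lies 19 mm behind it; z points along the fingers, y is the direction in which the jaws open and shut (so a half turn about z gives the same grasp; the last joint's range is limited). The gripper opens to 88 mm and grips with 3 to 60 N. Pads are 19 mm wide; open, the fingers measure 130 mm over their backs; the gripper's body (78 mm by 193 mm) begins 47 mm behind the grasp point.
Start: joints at [1.519, 0.359, 0.012, 0, -1.224, -0.288], TCP at [224.984, 636.378, 226.561] pointing down, gripper open.
Joint ranges: [-3.07, 3.07], [-1.43, 2.12], [-1.02, 1.25], [-3.03, 1.67], [-3.05, -0], [-3.03, 3.03]. Speed limits (rad/s): [2.39, 2.39, 3.01, 3.14, 3.14, 3.14].

### API

Orientations are given as a unit quaternion [x, y, z, w].
In Python, from plant import bot gives the robot as it stands. Calls block until the motion is done:
- bot.move_ptp(position, orientation): joint-space move of the TCP to a pose.
- bot.line_to(position, velocity=150, ori=None): straight line of the TCP; ori=None keeps the orientation; velocity is the mean speed in mm/s.
- bot.move_joints(angles): joint-space move.
- bot.move_gripper(opening, force=None): finger opening in mm; force is the grip in N (None keeps the last); returns when the fingers have stopped.
- bot.pause(seconds).
- bot.solve_ik(position, orientation): joint angles nearest the present ones, or None.
- bot.read_state(): the state.
- bot.camera(name): name is "scene" or "top"; returns the picture (400x640x3 uint8, red, green, blue); there is no depth.
- bot.get_calibration(name): a dict with "fx", "fy", "cx", "cy" (pixels), "view" (4x4, takes a point from world to camera coordinates). Camera axes: x right, y up, looking along -z (the intrinsics and any distortion apply to the point x, -y, -z); pixel columns grow to the right and rows downward; lengths in mm; the calibration is good to about 2 mm. A picture is of the moment at which its call begins. get_calibration takes no time and is no camera call.
A pose or a line that the arm cannot do raises bot.Unreachable and nothing moves.
- bot.close_job(): hands the job in, once; it reports no verdict.
The state is a dict: "t": time; "joint_pos": joint angles; "qvel": joint speeds; "tau": joint torques, N m; "tcp_pos": TCP position; "eef_rot": TCP orientation; "contact_force": force on the tool from outside, world axes, zero at the start; "moment": the same for the moment, N m; "width": finger opening in mm.
Only numpy, scipy, OpenCV 4.12 (cv2) and the standard library are available. Lean on these libraries where they do the work, as an engineer would, in place of code of your own. Each camera call takes 0.05 s, during which the arm holds its last target.

## Working session

There is one attempt and no reset: what is moved stays moved. The work goes in short steps, each a Python script; the robot and the scene stay as the last script left them, time stands still between calls to the robot, and variables do not carry over. Pictures are saved under pics/ and viewed, and the job is handed in when it is done.

```bash
ls; mkdir -p pics; python3 - <<'E'
from plant import bot
import cv2
s=bot.read_state();print(s['t'],s['tcp_pos'],s['eef_rot'],s['width'],s['contact_force'])
for n in("scene","top"):
    c=bot.get_calibration(n);print(n,c)
    cv2.imwrite(f"pics/{n}0.png",bot.camera(n)[:,:,::-1])
E
```

```text
pics
0.0 [224.7988632  635.98103758 225.62729392] [ 9.85593058e-01 -1.69132153e-01 -9.72608380e-05  7.93224819e-04] 87.65641610836273 [-0.20029717 -0.32369432  0.54826609]
scene {'fx': 388.380587468387, 'fy': 388.380587468387, 'cx': 316.29506999062556, 'cy': 198.9629455729822, 'view': array([[-3.04385744e-01,  9.52354646e-01, -1.92339996e-02,
         1.80202203e+02],
       [-7.33449135e-01, -2.21441114e-01,  6.42663364e-01,
         3.39400123e+02],
       [ 6.07784242e-01,  2.09724727e-01,  7.65907210e-01,
        -1.20541247e+03],
       [ 0.00000000e+00,  0.00000000e+00,  0.00000000e+00,
         1.00000000e+00]])}
top {'fx': 420.5762947121539, 'fy': 420.5762947121539, 'cx': 316.3878417991335, 'cy': 195.30999690324822, 'view': array([[ 1.99336365e-02, -9.99449662e-01,  2.65145848e-02,
        -2.89932436e+01],
       [ 9.88329891e-01,  2.37037859e-02,  1.50473111e-01,
        -5.04725506e+02],
       [-1.51018796e-01,  2.32056805e-02,  9.88258478e-01,
        -8.02079638e+02],
       [ 0.00000000e+00,  0.00000000e+00,  0.00000000e+00,
         1.00000000e+00]])}
```

View pics/scene0.png

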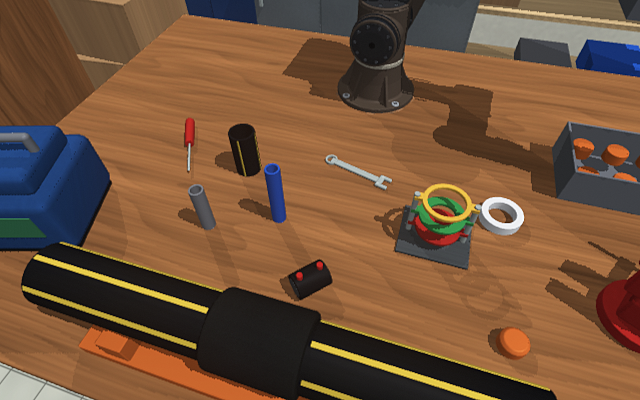

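View pics/top0.png

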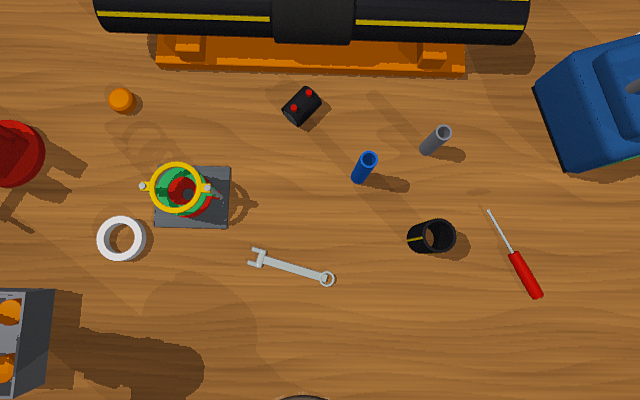

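```bash
cat > h.py <<'E'
import cv2,numpy as np
from scipy.optimize import least_squares
from plant import bot
def proj(n,P):
    c=bot.get_calibration(n);P=np.atleast_2d(P)
    q=P@c['view'][:3,:3].T+c['view'][:3,3]
    return np.c_[c['cx']+c['fx']*q[:,0]/-q[:,2], c['cy']-c['fy']*q[:,1]/-q[:,2]]
A=np.linspace(0,2*np.pi,72,endpoint=False)
def circ(x,y,z,r): return np.c_[x+r*np.cos(A),y+r*np.sin(A),0*A+z]
def hull_feat(pts):
    h=cv2.convexHull(pts.astype(np.float32));m=cv2.moments(h)
    return np.array([m['m10']/m['m00'],m['m01']/m['m00'],m['m00']**.5])
def cyl(n,p,z0,z1,r):
    return hull_feat(proj(n,np.r_[circ(p[0],p[1],z0,r),circ(p[0],p[1],z1,r)]))
def mask(img,lo,hi,box):
    hsv=cv2.cvtColor(img,cv2.COLOR_RGB2HSV);m=cv2.inRange(hsv,lo,hi)
    k=np.zeros_like(m);x0,y0,x1,y1=box;k[y0:y1,x0:x1]=m[y0:y1,x0:x1];return k
def mfeat(m):
    # hull of pixel corners
    ys,xs=np.nonzero(m);p=np.r_[np.c_[xs-.5,ys-.5],np.c_[xs+.5,ys+.5],np.c_[xs-.5,ys+.5],np.c_[xs+.5,ys-.5]]
    return hull_feat(p)
def fit(obs,z0,z1,r,p0):
    f=lambda p:np.concatenate([(cyl(n,p,z0,z1,r)-o)[:2] for n,o in obs.items()])
    s=least_squares(f,p0);return s.x,f(s.x),{n:(cyl(n,s.x,z0,z1,r)-o)[2] for n,o in obs.items()}
E
python3 - <<'E'
from h import *
I={n:cv2.imread(f"pics/{n}0.png")[:,:,::-1].copy() for n in("scene","top")}
blue=((105,120,30),(130,255,255));yel=((20,150,60),(32,255,255))
def go(nm,col,boxes,z0,z1,r,p0):
    ms={n:mask(I[n],*col,b) for n,b in boxes.items()}
    for n,m in ms.items(): cv2.imwrite(f"pics/m_{nm}_{n}.png",cv2.resize(np.hstack([m[b[1]:b[3],b[0]:b[2]] for b in[boxes[n]]]),None,fx=3,fy=3,interpolation=0))
    o={n:mfeat(m) for n,m in ms.items()}
    print(nm,fit(o,z0,z1,r,p0))
    for n in o: print(n,fit({n:o[n]},z0,z1,r,p0)[0])
go('blue',blue,{'scene':(255,155,295,230),'top':(340,140,385,195)},0,160,16,[550,-100])
go('yel',yel,{'scene':(410,175,480,230),'top':(140,155,215,220)},112,120,47.5,[550,300])
v=[cv2.resize(I['scene'][170:275,385:485],None,fx=4,fy=4),cv2.resize(I['top'][150:255,135:235],None,fx=4,fy=4)]
cv2.imwrite('pics/z1.png',np.hstack(v)[:,:,::-1])
v=[cv2.resize(I['scene'][110:235,180:300],None,fx=3,fy=3),cv2.resize(I['top'][115:240,340:460],None,fx=3,fy=3)]
cv2.imwrite('pics/z2.png',np.hstack(v)[:,:,::-1])
E
```

```text
blue (array([ 551.68025359, -104.18689367]), array([-0.512402  ,  0.31006407, -0.25409771,  0.62386382]), {'scene': np.float64(-0.13613172841984778), 'top': np.float64(0.07768108924628336)})
scene [ 550. -100.]
top [ 552.92623328 -105.08386654]
yel (array([500.85968221, 238.08630099]), array([-1.54506479,  0.01479561, -0.77496837,  0.04485604]), {'scene': np.float64(-2.116789323143635), 'top': np.float64(-5.117566348628628)})
scene [499.95220199 240.95656849]
top [500.97438026 236.70913832]
```

View pics/z1.png

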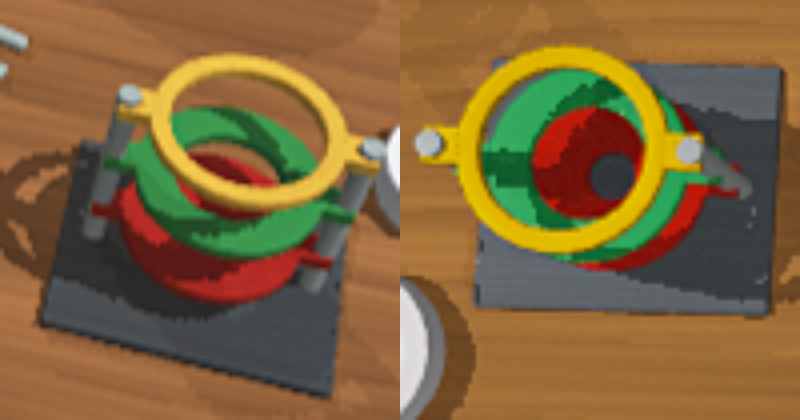

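View pics/z2.png

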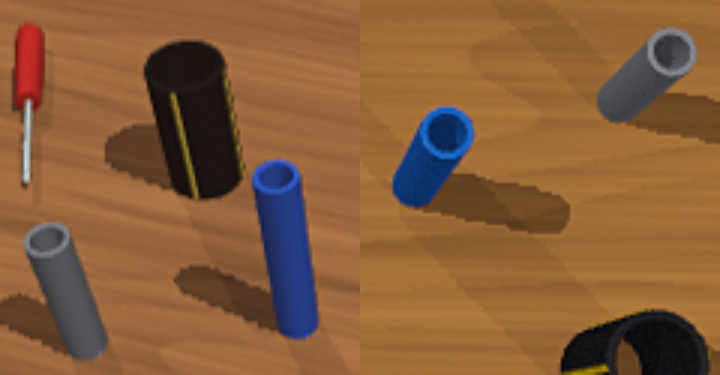

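```bash
python3 - <<'E'
from h import *
import scipy.ndimage as nd
I={n:cv2.imread(f"pics/{n}0.png")[:,:,::-1].copy() for n in("scene","top")}
yel=((18,120,50),(34,255,255))
boxes={'scene':(405,170,485,235),'top':(135,150,220,225)}
o={}
for n,b in boxes.items():
    m=mask(I[n],*yel,b); cs,h=cv2.findContours(m,cv2.RETR_CCOMP,cv2.CHAIN_APPROX_NONE)
    fill=nd.binary_fill_holes(m>0)&(m==0); l,k=nd.label(fill); sz=nd.sum(fill,l,range(1,k+1)); print(n,sz)
    o[n]=mfeat((l==1+np.argmax(sz)).astype(np.uint8))
def hole(n,p,zt,r):
    a=[cv2.convexHull(proj(n,circ(p[0],p[1],z,r)).astype(np.float32)) for z in(zt,zt-8)]
    return hull_feat(cv2.intersectConvexConvex(*a)[1].reshape(-1,2))
def sol(f):
    s=least_squares(f,[500,238],diff_step=1e-3);return s.x,f(s.x)
print(sol(lambda p:np.concatenate([(hole(n,p,120,37.5)-o[n])[:2] for n in o])))
for n in o:
    x,_=sol(lambda p:(hole(n,p,120,37.5)-o[n])[:2]);print(n,x,(hole(n,x,120,37.5)-o[n])[2])
# posts
pt={'scene':np.array([[417.5,193.75],[478.2,207]])-.4,'top':np.array([[142.5,185.75],[207.25,187.25]])-.4}
for n,q in pt.items():
    r=[]
    for u in q:
        s=least_squares(lambda p:(proj(n,[p[0],p[1],124])[0]-u),[500,238]);r.append(s.x)
    r=np.array(r);d=r[1]-r[0];print(n,r,r.mean(0),np.linalg.norm(d),np.degrees(np.arctan2(d[1],d[0])))
# pipes
hsvb=((105,120,30),(130,255,255))
ob={n:mfeat(mask(I[n],*hsvb,b)) for n,b in {'scene':(255,155,295,230),'top':(340,140,385,195)}.items()}
for ks in(['scene','top'],['scene'],['top']):
    f=lambda p:np.concatenate([(cyl(n,p,0,160,16)-ob[n])[:2] for n in ks])
    s=least_squares(f,[550,-100],diff_step=1e-3);print('blue',ks,s.x,f(s.x))
for nm,u,v in(('grey',(444,132),(196.3,189.5)),('black',(440,236),(242,132))):
    for n,w in(('top',u),('scene',v)):
        print(nm,n,least_squares(lambda p:(proj(n,[p[0],p[1],120])[0]-w),[500,-200]).x)
E
```

```text
scene [792.   1.   1.   1.]
top [1293.]
(array([501.93506645, 239.4106916 ]), array([-0.69549472,  0.66284424, -0.52565846,  0.48765429]))
scene [499.84075451 240.53621125] -1.305289389213634
top [502.84895436 238.53400396] -0.9454489308882401
scene [[501.12947745 182.64237716]
 [501.336671   298.04825624]] [501.23307422 240.3453167 ] 115.406065079208 89.89713432798484
top [[502.67597826 294.70285602]
 [502.77788929 180.08592814]] [502.72693377 237.39439208] 114.61697318512594 -89.94905577789045
blue ['scene', 'top'] [ 552.00291015 -104.02210974] [-0.49658192  0.43583882 -0.34156635  0.45477886]
blue ['scene'] [ 550.54630228 -103.46961589] [-9.80761570e-08  2.28815281e-07]
blue ['top'] [ 552.90413084 -104.66996197] [-3.22475898e-07 -1.24585389e-06]
grey top [ 617.63284315 -251.09301179]
grey scene [ 616.02865322 -246.44630347]
black top [ 424.4194327  -238.83508841]
black scene [ 425.61416975 -232.24923445]
```

```bash
python3 - <<'E'
from h import *
q=[1,0,0,0]
for p in([552,-104,230],[552,-104,126],[552,-104,300],[502,239,300],[502,239,166]):
    print(p,bot.solve_ik(p,q))
bot.move_ptp([552,-104,230],q)
s=bot.read_state();print(s['t'],s['tcp_pos'])
bot.line_to([552,-104,126],120)
s=bot.read_state();print(s['t'],s['tcp_pos'],s['contact_force'])
v=[bot.camera(n)[a:a+200,b:b+200] for n,a,b in(('scene',70,170),('top',70,270))]
cv2.imwrite('pics/g1.png',cv2.resize(np.hstack(v),None,fx=2,fy=2)[:,:,::-1])
E
```

```text
[552, -104, 230] [ 0.16224307  0.17080718 -0.23639372  0.         -1.16359543  1.40855326]
[552, -104, 126] [ 0.16224307  0.26129965 -0.37622291  0.         -0.93327377  1.40855326]
[552, -104, 300] [ 0.16224307  0.13234051 -0.12301059  0.         -1.31544523  1.40855326]
[502, 239, 300] [ 0.79654888  0.12246354 -0.134571    0.         -1.31376179  0.77424744]
[502, 239, 166] [ 0.79654888  0.21259332 -0.33866565  0.         -1.01953735  0.77424744]
2.95 [ 552.22403085 -103.42148877  229.95743088]
3.9667 [ 552.54077408 -103.96358805  126.67015933] [-0.01205689 -0.00511096  0.46768695]
```

View pics/g1.png

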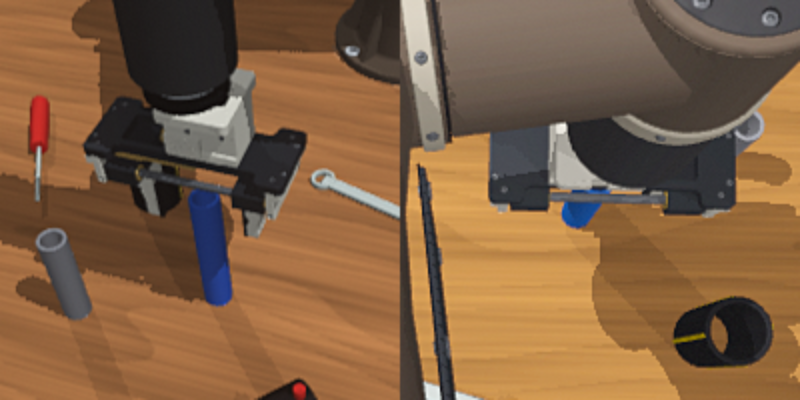

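The pipe (scene ≈(277,195)) stands between the open fingers, and the neighbours are clear. Next I grip it and lift.

```bash
python3 - <<'E'
from h import *
bot.move_gripper(20,25)
s=bot.read_state();print(s['t'],s['width'],s['tcp_pos'],s['contact_force'])
bot.line_to([552,-104,300],150)
s=bot.read_state();print(s['t'],s['width'],s['tcp_pos'],s['contact_force'])
bot.move_ptp([502,239,300],[1,0,0,0])
bot.pause(.3)
s=bot.read_state();print(s['t'],s['width'],s['tcp_pos'],s['contact_force'])
for n in('scene','top'): cv2.imwrite(f'pics/{n}2.png',bot.camera(n)[:,:,::-1])
I=[cv2.imread('pics/scene2.png')[90:290,350:550],cv2.imread('pics/top2.png')[80:280,80:280]]
cv2.imwrite('pics/g2.png',cv2.resize(np.hstack(I),None,fx=2,fy=2))
E
```

```text
4.9917 32.12958522635761 [ 551.9834552  -104.00455899  125.97555092] [-0.32284996 -0.02900966 -0.62918016]
6.3 31.96243357277943 [ 551.53371862 -103.93468994  298.95731764] [ 0.51380002 -0.5308566  -0.40873824]
7.9083 31.96199861035138 [502.29848809 238.28585675 300.03167265] [-0.04458064  0.66863808 -0.22096298]
```

View pics/g2.png

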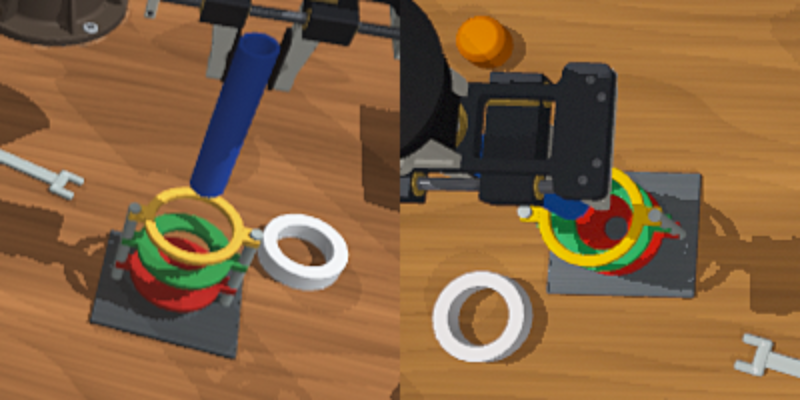

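```bash
python3 - <<'E'
from h import *
I=cv2.imread('pics/scene2.png')
for c,z in((np.array([502,239]),174),):
    for zz in(174,334):
        P=proj('scene',circ(*c,zz,16));cv2.polylines(I,[np.round(P*8).astype(np.int32)],True,(255,255,255),1,cv2.LINE_AA,3)
cv2.imwrite('pics/g3.png',cv2.resize(I[90:290,390:550],None,fx=3,fy=3))
# bottom end: tilted-pipe fit, mask vs model raster
R=cv2.imread('pics/scene2.png')[:,:,::-1].copy()
m=mask(R,(105,120,30),(130,255,255),(435,90,500,200));n,l,st,_=cv2.connectedComponentsWithStats(m);m=(l==1+np.argmax(st[1:,4])).astype(np.uint8)
ys,xs=np.nonzero(m);print(xs.min(),xs.max(),ys.min(),ys.max())
pc=np.float32([502,239,174])
# axis direction in image from row midpoints
rows=range(125,180,5);print([(r,xs[ys==r].min(),xs[ys==r].max()) for r in rows])
h=cv2.convexHull(np.r_[proj('scene',circ(502,239,174,16)),proj('scene',circ(502,239,334,16))].astype(np.float32))
mm=np.zeros_like(m);cv2.fillConvexPoly(mm,np.round(h*16).astype(np.int32),1,shift=4);yy,xx=np.nonzero(mm)
print([(r,xx[yy==r].min(),xx[yy==r].max()) for r in rows],yy.min(),yy.max())
E
```

```text
445 489 107 188
[(125, np.int64(464), np.int64(485)), (130, np.int64(462), np.int64(483)), (135, np.int64(461), np.int64(480)), (140, np.int64(459), np.int64(479)), (145, np.int64(457), np.int64(476)), (150, np.int64(455), np.int64(475)), (155, np.int64(454), np.int64(473)), (160, np.int64(452), np.int64(470)), (165, np.int64(450), np.int64(469)), (170, np.int64(449), np.int64(467)), (175, np.int64(447), np.int64(465))]
[(125, np.int64(463), np.int64(485)), (130, np.int64(461), np.int64(483)), (135, np.int64(459), np.int64(482)), (140, np.int64(458), np.int64(480)), (145, np.int64(456), np.int64(478)), (150, np.int64(454), np.int64(476)), (155, np.int64(452), np.int64(474)), (160, np.int64(451), np.int64(472)), (165, np.int64(449), np.int64(470)), (170, np.int64(447), np.int64(468)), (175, np.int64(446), np.int64(466))] 106 189
```

View pics/g3.png

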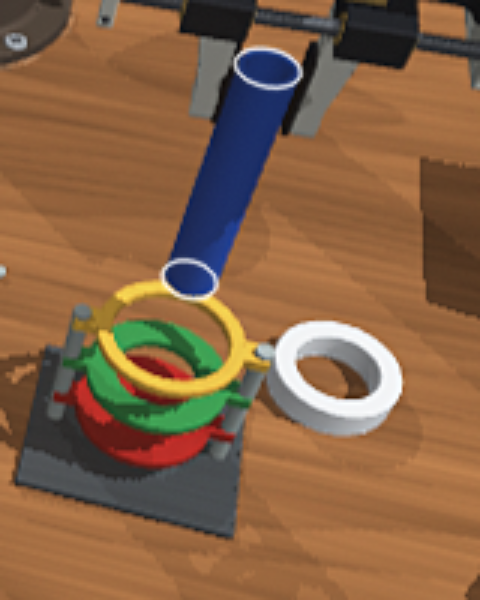

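The held pipe matches the model of an upright pipe on the gauge axis to within 1 px, so I lower it and watch the force.

```bash
python3 - <<'E'
from h import *
def st():
    s=bot.read_state();print(round(s['t'],2),np.round(s['width'],2),np.round(s['tcp_pos'],1),np.round(s['contact_force'],2));return s
for z in(260,215,190,171):
    bot.line_to([502,239,z],80);s=st()
    if np.linalg.norm(s['contact_force'])>5: print('contact early');break
else:
    bot.pause(.2);b=st()['contact_force'].copy() 
    z=171
    while z>161:
        z-=1;bot.line_to([502,239,z],15);bot.pause(.1);s=st()
        if s['contact_force'][2]-b[2]>3.5: break
for n in('scene','top'): cv2.imwrite(f'pics/{n}4.png',bot.camera(n)[:,:,::-1])
I=[cv2.imread('pics/scene4.png')[90:290,350:550],cv2.imread('pics/top4.png')[80:280,80:280]]
cv2.imwrite('pics/g4.png',cv2.resize(np.hstack(I),None,fx=2,fy=2))
E
```

```text
8.66 32.18 [502.2 239.1 260.2] [-1.19 -0.3   0.27]
9.37 32.35 [502.3 239.2 215.4] [-0.48  1.   -0.65]
9.82 31.94 [502.1 238.9 190. ] [ 0.35  0.03 -0.94]
10.21 32.22 [501.9 238.9 170.8] [ 1.01  0.04 -0.96]
10.41 32.12 [502.2 239.2 171.5] [-0.12 -0.45 -0.52]
10.76 32.06 [502.  239.  170.1] [ 0.34  0.42 -0.72]
11.11 31.86 [502. 239. 169.] [-0.28 -0.04 -0.41]
11.46 32.36 [502. 239. 168.] [-0.15  0.03 -0.07]
11.81 32.25 [502. 239. 167.] [-0.23 -0.16 -0.9 ]
12.16 31.87 [502. 239. 166.] [-0.    0.69 -0.86]
12.51 32.5 [502.5 239.1 165.9] [-1.02 -0.65  5.85]
```

View pics/g4.png

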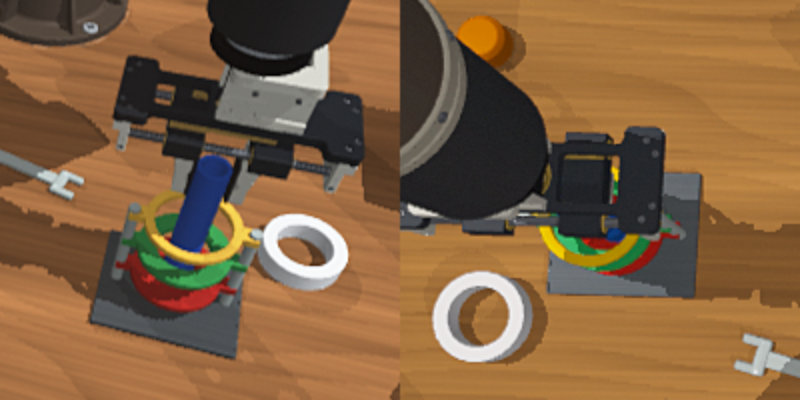

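Contact came at TCP z ≈ 165.5, where the red ring should stop it (predicted 166), and the pipe is inside all the rings. Next I release and back off.

```bash
python3 - <<'E'
from h import *
bot.move_gripper(75);bot.pause(.2)
bot.line_to([502,239,262],100)
bot.move_ptp([420,420,300],[1,0,0,0]);bot.pause(.3)
s=bot.read_state();print(s['t'],s['width'],s['tcp_pos'],s['contact_force'])
for n in('scene','top'): cv2.imwrite(f'pics/{n}5.png',bot.camera(n)[:,:,::-1])
R=cv2.imread('pics/scene5.png'); J=R.copy()
for zz in(40,200): cv2.polylines(J,[np.round(proj('scene',circ(502,239,zz,16))*8).astype(np.int32)],True,(255,255,255),1,cv2.LINE_AA,3)
I=[J[110:290,350:510],cv2.imread('pics/top5.png')[80:260,100:260]]
cv2.imwrite('pics/g5.png',cv2.resize(np.hstack(I),None,fx=2.5,fy=2.5))
for n in('scene','top'):
    a=cv2.imread(f'pics/{n}0.png').astype(int);b=cv2.imread(f'pics/{n}5.png').astype(int)
    x0,y0,x1,y1=(180,110,262,235) if n=='scene' else (400,115,465,260)
    print(n,np.abs(a-b)[y0:y1,x0:x1].max(2).__gt__(40).sum())
E
```

```text
15.9417 74.72407420551733 [420.53379905 419.24397792 299.99903319] [-0.33064824  0.01651306  0.23471971]
scene 241
top 117
```

View pics/g5.png

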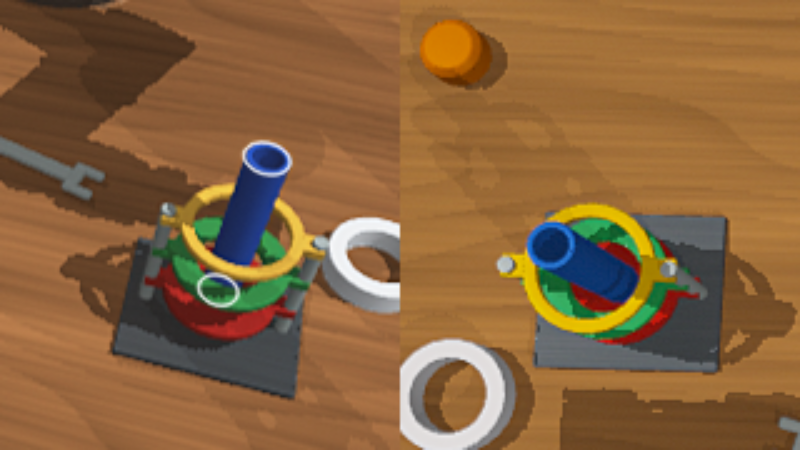

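View pics/scene5.png

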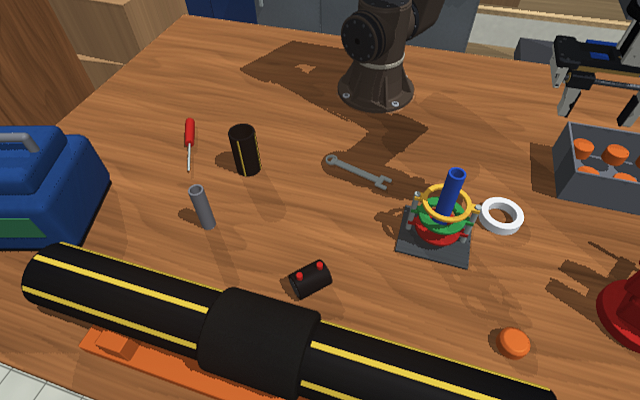

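The pipe stands in the gauge with its top rim at the predicted position, (456,173) in the scene view. The black pipe (244,150) and grey pipe (202,207) are unmoved, and the gripper is clear.

```bash
python3 -c "
from plant import bot
bot.close_job()"
```

```text
the job is handed in; nothing more can be done
```

The blue pipe now stands upright by itself on the red ring, and I handed the job in at about 16 s of the 34 s allowed. I gripped it near its upper end and lowered it through the yellow and green rings. I kept hold of it until the red ring stopped it, then let go and moved the arm clear.

**Stop on the red ring:** contact came at a TCP height of about 165.5 mm (predicted 166), with about 6 N upward. There was no contact on the way down.

**After release:** in the scene view, the pipe's top rim falls on the outline predicted for a pipe standing upright on the red ring. The red ring contact itself is hidden behind the other rings, so I judged it from the height, the force and the rim position.

**Other pipes:** the black and grey pipes look unmoved. My before-and-after image comparison showed changes there (241 and 117 pixels in the two views). I put these down to shadows from viewing the scene picture, without tracing them further.

**Disagreement:** the two cameras differed by up to about 3 mm on where the gauge and pipe stood. I used a rounded position in between (a joint fit for the pipe), and the clearances were well above that.

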